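Start a double-sided scan

TASK

Start a double-sided scan. First switch on the power strip by pressing the raised end of its rocker fully down, then press the scanner's square key fully down so that it stays down, and last press the scanner's round key fully down and let it come back up. Use the tips of the closed fingers; do not press the scanner's bar-shaped key, do not lift or push away the power strip, and leave the other things on the desk where they are.

Things in the scene. Friction and masses are not known exactly. Their poses are not given: they have to be found in the camera images.
- scanner: White desktop document scanner, fixed, 125 mm deep (x), 210 mm wide (y), front to its -x; stands left or right of the power strip. Its z points up, its origin lies under its centre, on the worktop. Black key deck along the front, top at 50 mm; behind it, from local x = 11 to 61 mm, the feeder housing, 90 mm high, with two small paper guides up to 100 mm.
- deck (a point): Middle of the scanner's key deck, at the deck's top (height 50 mm), axes as the scanner's. Three grey keys (square, round, bar-shaped) stand in a row along y at y = -66, 0 and +66 mm from here, in any order, each 13 mm high above the deck.
- square_key_top (a point): Centre of the top face of the square key (32 x 32 mm), 63 mm above the worktop when up, sinks with the key.
- round_key_top (a point): Centre of the top face of the round key (32 mm diameter), 63 mm above the worktop when up, sinks with the key.
- bar_key_top (a point): Centre of the top face of the bar-shaped key (44 mm along the scanner's y, 14 mm along x), 63 mm above the worktop when up. Not to be pressed.
- square_key (a joint): Travel of the square key straight down, 0 (up) to 0.006 m (fully down, hard stop). Takes about 2 N all the way and stays where it is left.
- round_key (a joint): Travel of the round key straight down, 0 (up) to 0.006 m (fully down, hard stop). Spring: 1.5 N to start, 4.5 N fully down; comes back up by itself.
- bar_key (a joint): Travel of the bar-shaped key straight down, 0 (up) to 0.006 m (fully down); spring like the round key.
- strip: White power strip, loose on the desk, about 0.8 kg, 56 mm wide (x), 180 mm long (y), top at height 38 mm. Its z points up, its origin lies under its centre, on the worktop. Two round flat outlets at local y = -10 and -58 mm, a cord stub at the -y end, a grey rocker near the +y end, whose turning axis lies along the strip's x at local y = +50 mm, height 38 mm.
- rocker_end (a point): Where to press: on the rocker's outer (raised) half, 14 mm from its axis, mid-width. The rocker is a shallow V of two faces, each 28 mm wide and 22 mm long. Off: inner half level at height 40 mm, outer half (to the strip's +y end) sloping up by 0.4 rad to 48 mm at its edge, this point at 45 mm. On: outer half level, this point at 40 mm, local y = +64 mm in the strip's frame.
- rocker (a joint): Angle of the rocker: 0 off (outer end raised), 0.4 rad on (outer end fully down, hard stop). Needs about 2 N at its outer end and stays where it is left.
- stapler: Stapler, 34 x 140 x 46 mm, loose, behind the power strip, lying along it. Its z points up, its origin lies under its centre, on the worktop.
- pen: White pen, 11 x 145 x 9 mm, loose, in front of the power strip, lying along it. Its z points up, its origin lies under its centre, on the worktop.
- calculator: Pocket calculator, 124 x 75 x 20 mm, loose, at the left, in front of the tall red cabinet (fixed, 0.31 m high at its front, rising to 0.45 m, from x = 0.50 back and y = 0.26 to 0.84: swing the arm round in front of it). Its z points up, its origin lies under its centre, on the worktop.
- cup: White mug with dots, 92 x 127 x 93 mm, loose, at the right rear. Its z points up, its origin lies under its centre, on the worktop.
- tape_roll: Roll of tape, 96 mm across, 48 mm high, loose, at the rear. Its z points up, its origin lies under its centre, on the worktop.
- candle: Candle in a glass, 76 mm across, 90 mm high, loose, at the rear. Its z points up, its origin lies under its centre, on the worktop.
- mouse: Black computer mouse, 100 x 60 x 36 mm, loose, at the right. Its z points up, its origin lies under its centre, on the worktop.

How it is judged (in metres and radians):
On the way, in this order (a step that is already met when the one before it is completed fails the run):
1. the rocker of the power strip is switched on (value of joint rocker above 0.33 rad), for 0.1 s.
2. the square key is fully down (value of joint square_key above 0.0045 m), for 0.1 s.
3. the round key is pressed fully down (value of joint round_key above 0.0045 m), for 0.05 s.
At the end, for the whole second after the job is handed in: Rocker on (beyond 0.33 rad of 0.40), square key down (more than 4.5 mm of 6), round key back up and bar key up (within 1.5 mm), power strip within 30 mm of where it stood and at rest, the other loose things within 25 mm of where they stood (value of joint rocker above 0.33 rad and value of joint square_key above 0.0045 m and value of joint each of round_key, bar_key below 0.0015 m and distance of strip from where it was at the start of the episode below 0.03 m and linear speed of strip below 0.01 m/s and distance of each of stapler, pen, calculator, cup, tape_roll, candle, mouse from where it was at the start of the episode below 0.025 m); the robot touches nothing.
It fails at once if the square key is pressed (over 2 mm) before the power strip is on (value of joint square_key above 0.002 m and value of joint rocker below 0.33 rad).
It fails at once if the round key is pressed (over 2 mm) before the strip is on and the square key down (value of joint round_key above 0.002 m and (value of joint square_key below 0.0045 m or value of joint rocker below 0.33 rad)).
It fails at once if the bar-shaped key is pressed (over 2 mm) (value of joint bar_key above 0.002 m).
It fails at once if the power strip is lifted (over 10 mm) or pushed away (over 30 mm) (height (world z) of strip above 0.01 m or distance of strip from where it was at the start of the episode above 0.03 m).
It fails at once if another thing is lifted or moved by more than 25 mm (distance of any of stapler, pen, calculator, cup, tape_roll, candle, mouse from where it was at the start of the episode above 0.025 m).
It also fails if it takes over 51 s, if anything falls off the work surface, if the arm or the gripper's body presses on something with over 40 N, if the wrist force passes 120 N, or if a joint passes its speed limit or range.

ROBOT

A 6-joint arm with a two-finger parallel gripper is mounted at the origin on a cart in front of the work surface, level with it; the furniture and walls round the work are solid. World frame = base frame: x ahead of the robot, y to its left, z up, the work surface at z = 0. Lengths are in m, angles in degrees, forces in N, time in s.
With the tool pointing down it reaches from about 0.35 to 0.875 m from the base axis. Payload 4.2 kg.
Tool frame: the origin (TCP) lies on the centre line of the jaws, within the pads' length; the fingertips stand tip_reach ahead of it and the grasp point (between the pads) is the TCP (tip_reach is the distance from the TCP to the fingertips, in m); z points along the fingers, y is the line along which they close (so a half turn about z gives the same grasp; the last joint's range is limited). The gripper opens to 87 mm and grips with 3 to 60 N. Pads are 19 mm wide; open, the fingers measure 117 mm over their backs; the gripper's body (75 mm by 190 mm) begins 51 mm behind the grasp point.
Start: joints at [-53.709, 22.042, 0.453, 0, -68.411, -14.817], TCP at [0.229, -0.582, 0.242] pointing down, gripper open.
Joint ranges: [-179.83, 179.83], [-69.29, 118.12], [-61.27, 80.66], [-181.25, 117.63], [-171.15, -9.14], [-177.46, 177.46]. Speed limits (degrees/s): [159.86, 159.86, 180, 180, 180, 180].

INTERFACE

Orientations are given as a 3x3 rotation matrix whose columns are the frame's x, y, z axes.
In Python, from station import sense, capture, finish_job, tip_reach gives the robot as it stands.
- The arm moves only by the tool arm_command, never from a script. Its argument "deltas" is a list of rows, each a list of 7 numbers: the turn, a rotation vector about the tool's x, y, z in rad, then the shift along the tool's x, y, z in cm, then the closure, from -1 (fully open) to 1 (shut), so that 0 is half open. In form: [[rx, ry, rz, dx, dy, dz, hand], ...]. A call has 1 to 8 rows; each row is the pose to reach, as a shift and turn from the pose commanded when the call began, along the tool's axes at that moment; what a row does not reach only later rows make up. A row lasts 1/12 s, in which the tool goes at most 41.7 mm and 7.16 degrees, less where a joint would pass 70% of its speed; a pose out of reach is approached as far as the arm can. A call with a gripper value outside its range is refused whole. The fingers move at their own pace and stop on an object; the grip force is fixed at half the most. Time passes only in rows, so rows that repeat a pose let the fingers close. It gives the time, the measured TCP pose, the force, the opening and the grip force at its end, in the units of the state.
- sense(): the state, without advancing time (a new reading comes with each control period).
- capture(name): name is "side" or "top"; returns a dict with "pixels" (420x560x3 uint8, blue, green, red), "fovy" (degrees; the focal length in pixels is half the picture's height over the tangent of half this angle, whatever the lens; pixels are square), "cx", "cy" (the principal point, pixels), "k1" (the pictures are not rectified: a ray, as slopes to the right and down, at radius r is drawn at 1 + k1 r^2 times it, then the intrinsics apply), "rvec" (rotation vector, rad) and "tvec" (3), from world to camera coordinates, as OpenCV has them. Camera axes: x right, y down, z forward; pixel columns grow to the right and rows downward; lengths in m; the calibration is good to about 2 mm. A picture is of the moment at which its call begins. There is no depth.
- finish_job(): hands the job in; it is judged then, once.
The state is a dict: "time_s": time; "joints": joint angles; "joint_velocities": joint speeds; "effort": joint torques, N m; "tcp_pos": TCP position; "ee_rot": TCP orientation; "wrist_force": force on the tool from outside, world axes, zero at the start; "moment": the same for the moment, N m; "gripper_width": opening from 0.0 (shut) to 1.0 (fully open); "gripper_force": force on a finger pad.
Only numpy, scipy, OpenCV 4.12 (cv2) and the standard library are available. Lean on these libraries where they do the work, as an engineer would, in place of code of your own. Each camera call takes 0.05 s, during which the arm holds its last target. There are 200 camera calls.

## Working session

There is one attempt and no reset: what is moved stays moved. The work goes in short steps, Python scripts to look and compute and a tool call to move; the robot and the scene stay as the last step left them, time stands still between calls to the robot, and variables do not carry over. Pictures are saved under pics/ and viewed, at most 10 in all, crops included, and the job is handed in when it is done.

Besides the shell and the picture viewer there is one more tool, called by a JSON object that holds its "method" and its "body". arm_command: Moves the arm, as the interface text tells. Its arguments: {"type":"object","properties":{"deltas":{"type":"array"}},"required":["deltas"]}

```bash
mkdir -p pics; cat > h.py <<'E'
import numpy as np, cv2
from station import sense, capture, finish_job, tip_reach
def K(c):
    h=c["pixels"].shape[0]; f=h/2/np.tan(np.radians(c["fovy"])/2)
    return np.array([[f,0,c["cx"]],[0,f,c["cy"]],[0,0,1.]])
def ray(c,uv):
    d=np.array([c["k1"],0,0,0,0.]); p=cv2.undistortPointsIter(np.float64(uv).reshape(-1,1,2),K(c),d,None,None,(3,50,1e-9)).reshape(-1,2)
    R=cv2.Rodrigues(np.float64(c["rvec"]))[0]; t=np.float64(c["tvec"]).ravel()
    return -R.T@t, np.c_[p,np.ones(len(p))]@R
def onz(c,uv,z):
    o,d=ray(c,uv); return o+d*((z-o[2])/d[:,2])[:,None]
def proj(c,P):
    return cv2.projectPoints(np.float64(P).reshape(-1,1,3),np.float64(c["rvec"]),np.float64(c["tvec"]),K(c),np.array([c["k1"],0,0,0,0.]))[0].reshape(-1,2)
E
python3 - <<'E'
from h import *
import pickle
for n in("top","side"):
    c=capture(n); pickle.dump(c,open(n+".pkl","wb")); cv2.imwrite(f"pics/{n}0.png",c["pixels"]); print(n,c["k1"],ray(c,[[280,210]]))
s=sense(); print(tip_reach,s["time_s"],s["tcp_pos"],s["ee_rot"],s["wrist_force"])
E
```

```text
top -0.01992553004337416 (array([ 0.44423342, -0.05898555,  1.31533122]), array([[ 0.06921617, -0.00969385, -0.99766936]]))
side -0.0033980127152165554 (array([ 0.16315212, -1.25983627,  0.53300559]), array([[ 0.2608866 ,  0.90596763, -0.33342047]]))
0.019 0.1 [ 0.22862614 -0.58114089  0.24053995] [[-9.30623389e-01 -3.65977332e-01 -8.36744825e-04]
 [-3.65978270e-01  9.30621639e-01  1.80832899e-03]
 [ 1.16885420e-04  1.98910368e-03 -9.99998015e-01]] [0.60388855 0.47664891 0.93527787]
```

View pics/top0.png

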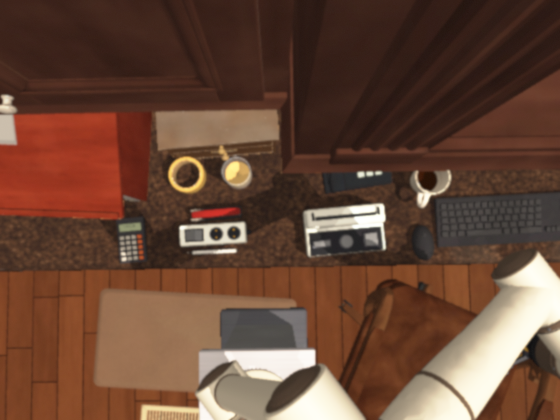

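View pics/side0.png

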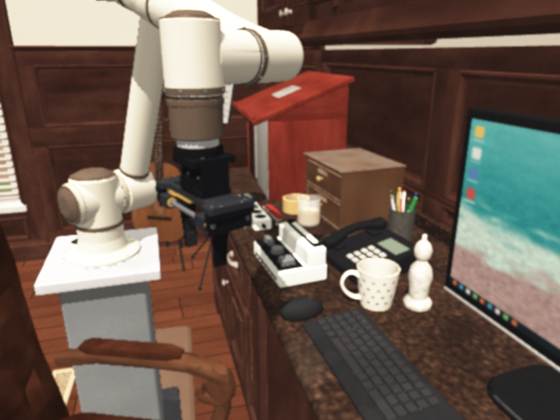

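The top view shows the strip at (213,233), with its rocker at the left (194,235). The scanner is at (345,230), with its keys at about (320,243), (346,241) and (371,238). In the side view the arm is clear of the scanner. Next I'll look at enlarged crops.

```bash
python3 - <<'E'
from h import *
import pickle
c=pickle.load(open("top.pkl","rb")); p=c["pixels"]
a=cv2.resize(p[195:265,165:265],None,fx=8,fy=8,interpolation=cv2.INTER_CUBIC)
b=cv2.resize(p[195:265,295:395],None,fx=8,fy=8,interpolation=cv2.INTER_CUBIC)
cv2.imwrite("pics/z1.png",a);cv2.imwrite("pics/z2.png",b)
E
```

```text
(no output)
```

View pics/z1.png

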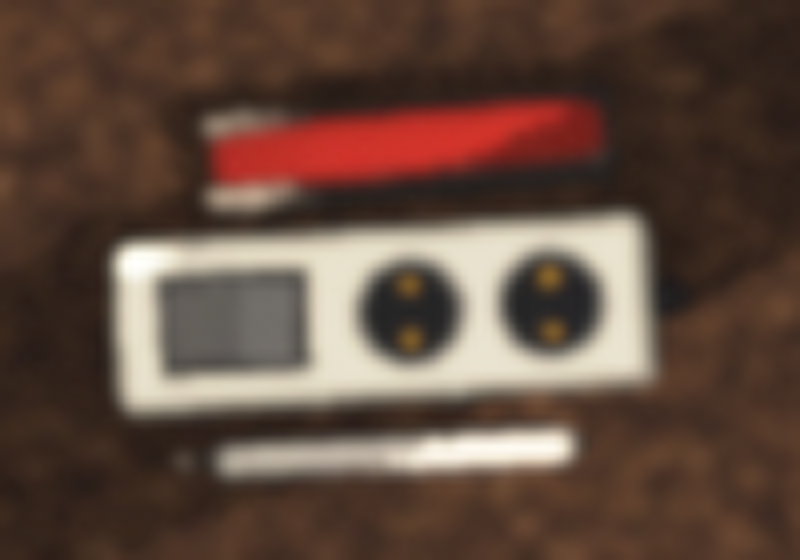

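View pics/z2.png

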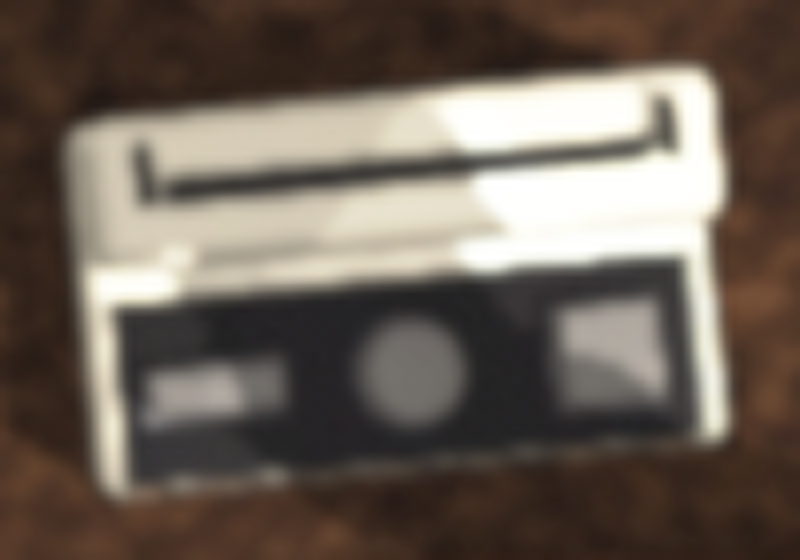

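Seen from the top, the key order from left (+y) to right is bar (218,388), round (412,373) and square (612,355), in crop pixels. The strip's outlets are at (410,312) and (552,303), and the rocker is at its left end, spanning x 160–307.

```bash
python3 - <<'E'
from h import *
import pickle
c=pickle.load(open("top.pkl","rb"))
f=lambda ox,pts:[(ox+(x+.5)/8-.5,195+(y+.5)/8-.5) for x,y in pts]
o=onz(c,f(165,[(410,312),(552,303)]),.038); print("outlets",o)
v=o[0]-o[1]; print(np.linalg.norm(v)); v/=np.linalg.norm(v)
print("strip yaw",np.degrees(np.arctan2(-v[0],v[1])),"rocker_end",o[0]+v*.074, "mid",o.mean(0)+v*.098)
r=onz(c,f(165,[(234,321)]),.042); print("rocker mid seen",r, "expected", o[0]+v*.060)
k=onz(c,f(295,[(612,355),(412,373),(218,388)]),.063); print("keys",k,np.linalg.norm(np.diff(k,axis=0),axis=1))
w=k[2]-k[0]; print("scanner yaw",np.degrees(np.arctan2(-w[0],w[1])))
s=capture("side"); print(proj(s,k), proj(s,o[0]+v*.074+[0,0,.007]))
cv2.imwrite("pics/s1.png",cv2.resize(s["pixels"][190:300,225:345],None,fx=5,fy=5,interpolation=cv2.INTER_CUBIC))
E
```

```text
outlets [[0.4713514  0.10411439 0.038     ]
 [0.47367677 0.05580539 0.038     ]]
0.04836492838118193
strip yaw 2.7558167620081844 rocker_end [0.46779352 0.17802881 0.038     ] mid [0.46780229 0.17784655 0.038     ]
rocker mid seen [[0.4691157  0.16332194 0.042     ]] expected [0.46846663 0.164045   0.038     ]
keys [[ 0.45015754 -0.31224626  0.063     ]
 [ 0.44523969 -0.24551727  0.063     ]
 [ 0.44127854 -0.18089374  0.063     ]] [0.06690996 0.06474482]
scanner yaw 3.8671257425116776
[[285.65419322 256.39539826]
 [276.31783073 245.87330389]
 [268.43632094 236.63379479]] [[249.52587006 201.73177295]]
```

View pics/s1.png

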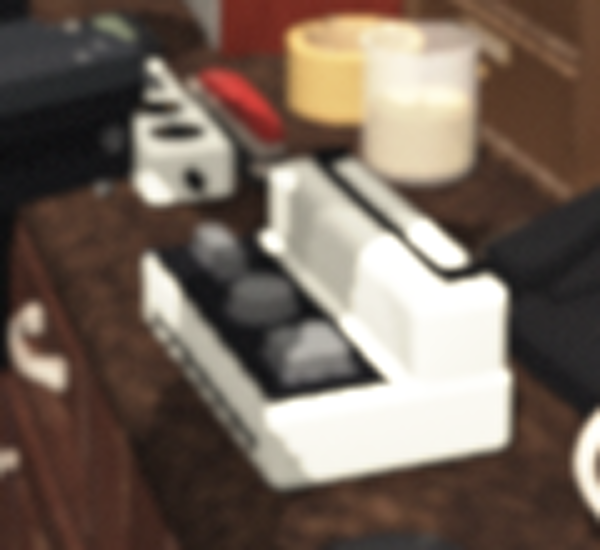

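The side view agrees with the top-view projections to about 2 px. Targets are the rocker end at (0.468, 0.178), the square key at (0.450, -0.312) and the round key at (0.445, -0.2455). I'm starting to move now, closing the fingers on the way.

{"method": "arm_command", "body": {"deltas": [[0,0,-0.07,-3,2.5,0,1],[0,0,-0.15,-6,5.1,0,1],[0,0,-0.22,-9,7.7,0,1],[0,0,-0.3,-12,10.3,0,1],[0,0,-0.37,-15,12.8,0,1],[0,0,-0.45,-18,15.4,0,1],[0,0,-0.52,-21,18,0,1],[0,0,-0.6,-24,20.6,0,1]]}}

```text
time_s: 0.82
tcp_pos: [0.377, -0.3002, 0.2415]
ee_rot: [[-0.559, -0.829, 0.0], [-0.829, 0.559, 0.0], [-0.0, 0.0, -1.0]]
wrist_force: [0.2, 0.1, -0.2]
gripper_width: 0.479
gripper_force: 0.0
```

```bash
cat >> h.py <<'E'
def go(tip,yaw_y):
    s=sense(); R=np.array(s["ee_rot"]); p=np.array(s["tcp_pos"])
    y=np.array([np.cos(np.radians(yaw_y)),np.sin(np.radians(yaw_y)),0]); z=np.array([0,0,-1.])
    T=np.c_[np.cross(y,z),y,z]
    from scipy.spatial.transform import Rotation as Q
    print(s["time_s"],p.round(4),np.array(s["wrist_force"]).round(2),"w",s["gripper_width"],"rot",Q.from_matrix(R.T@T).as_rotvec().round(3),"shift cm",(100*R.T@(np.array(tip)+[0,0,tip_reach]-p)).round(2), "d",np.linalg.norm(np.array(tip)+[0,0,tip_reach]-p).round(3))
E
python3 -c "
from h import *
go([.468,.178,.12],2.8)"
```

```text
0.8167 [ 0.377  -0.3002  0.2415] [ 0.21  0.07 -0.2 ] w 0.47868642655151267 rot [ 0.  -0.   2.5] shift cm [-44.74  19.16  10.25] d 0.497
```

{"method": "arm_command", "body": {"deltas": [[0,0,-0.08,-3.7,1.6,0,1],[0,0,-0.16,-7.4,3.2,0,1],[0,0,-0.24,-11,4.7,0,1],[0,0,-0.32,-14.7,6.3,0,1],[0,0,-0.4,-18.4,7.9,0,1],[0,0,-0.48,-22,9.4,0,1],[0,0,-0.56,-25.8,11,0,1],[0,0,-0.64,-29.5,12.6,0,1]]}}

```text
time_s: 1.48
tcp_pos: [0.4378, 0.0149, 0.2417]
ee_rot: [[0.048, -0.999, 0.0], [-0.999, -0.048, 0.0], [-0.0, -0.0, -1.0]]
wrist_force: [1.0, -0.6, -0.8]
gripper_width: 0.01
gripper_force: 0.0
```

```bash
python3 -c "
from h import *
go([.468,.178,.09],182.8)"
```

```text
1.4833 [0.4378 0.0149 0.2417] [ 0.96 -0.6  -0.79] w 0.010061747185355567 rot [-0.     0.    -0.001] shift cm [-16.15  -3.8   13.28] d 0.212
```

{"method": "arm_command", "body": {"deltas": [[0,0,0,-3,-1,0,1],[0,0,0,-6,-2,1,1],[0,0,0,-9.5,-3,3,1],[0,0,0,-13,-3.5,6,1],[0,0,0,-16.1,-3.8,9,1],[0,0,0,-16.1,-3.8,12,1],[0,0,0,-16.1,-3.8,13.2,1],[0,0,0,-16.1,-3.8,13.2,1]]}}

```text
time_s: 2.15
tcp_pos: [0.4665, 0.1745, 0.1058]
ee_rot: [[0.045, -0.999, -0.007], [-0.999, -0.045, -0.005], [0.005, 0.008, -1.0]]
wrist_force: [-0.0, -0.2, 0.4]
gripper_width: 0.003
gripper_force: 0.0
```

```bash
python3 -c "
from h import *
go([.468,.178,.04],182.8)
c=capture('top');cv2.imwrite('pics/t3.png',cv2.resize(c['pixels'][195:265,165:265],None,fx=8,fy=8))
s=capture('side'); cv2.imwrite('pics/s3.png',cv2.resize(s['pixels'][150:260,190:310],None,fx=6,fy=5,interpolation=cv2.INTER_CUBIC)); print(proj(s,[.468,.178,.09]))"
```

```text
2.15 [0.4665 0.1745 0.1058] [-0.04 -0.2   0.38] w 0.0033257331793723854 rot [ 0.008 -0.005 -0.004] shift cm [-0.36 -0.2   4.67] d 0.047
[[249.26866894 189.23770367]]
```

View pics/s3.png

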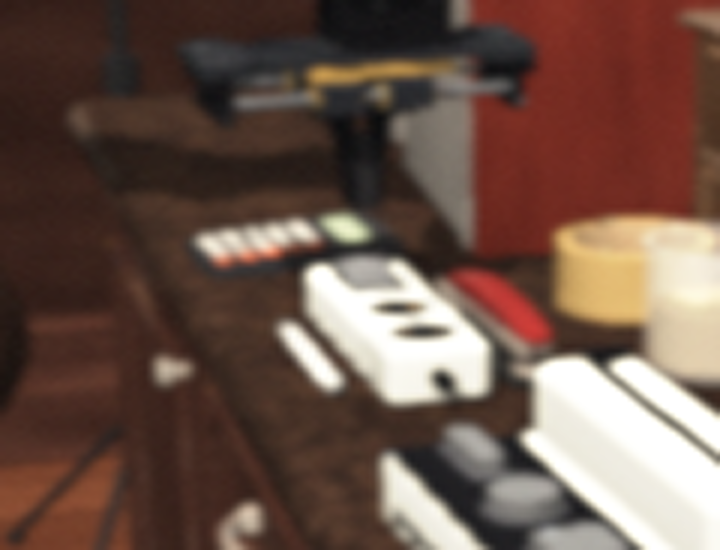

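The side view shows the closed fingers at crop (362,205), directly above the rocker at (368,270). Next I press down.

{"method": "arm_command", "body": {"deltas": [[0.004,0,0,-0.2,-0.1,1.5,1],[0.004,0,0,-0.2,-0.1,2.8,1],[0.004,0,0,-0.2,-0.1,3.5,1],[0.004,0,0,-0.2,-0.1,3.9,1],[0.004,0,0,-0.2,-0.1,4.2,1],[0.004,0,0,-0.2,-0.1,4.4,1],[0.004,0,0,-0.2,-0.1,4.6,1],[0.004,0,0,-0.2,-0.1,4.6,1]]}}

```text
time_s: 2.92
tcp_pos: [0.4707, 0.1782, 0.0643]
ee_rot: [[0.044, -0.999, 0.006], [-0.999, -0.044, 0.002], [-0.002, -0.006, -1.0]]
wrist_force: [1.1, 1.7, 2.4]
gripper_width: 0.005
gripper_force: 0.8
```

```bash
python3 -c "
from h import *
go([.468,.178,.04],182.8)"
```

```text
2.9167 [0.4707 0.1782 0.0643] [1.14 1.71 2.4 ] w 0.004782888448367287 rot [-0.006  0.002 -0.005] shift cm [0.   0.27 0.53] d 0.006
```

{"method": "arm_command", "body": {"deltas": [[0,0,0,0,0.1,0.2,1],[0,0,0,0,0.1,0.4,1],[0,0,0,0,0.1,0.6,1],[0,0,0,0,0.1,0.8,1],[0,0,0,0,0.1,0.8,1],[0,0,0,0,0.1,0.8,1]]}}

```text
time_s: 3.42
tcp_pos: [0.4699, 0.1782, 0.059]
ee_rot: [[0.046, -0.999, 0.007], [-0.999, -0.046, 0.001], [-0.001, -0.007, -1.0]]
wrist_force: [-5.9, 0.8, 25.8]
gripper_width: 0.01
gripper_force: 12.8
```

```bash
python3 -c "
from h import *
go([.468,.178,.04],182.8)"
```

```text
3.4167 [0.4699 0.1782 0.059 ] [-5.9   0.82 25.79] w 0.0096139886388301 rot [-0.007  0.001 -0.003] shift cm [ 0.01  0.19 -0.  ] d 0.002
```

The tip stopped hard at 40 mm with 26 N, so the rocker is on. I'm retreating straight up.

{"method": "arm_command", "body": {"deltas": [[0,0,0,0,0,-0.8,1],[0,0,0,0,0,-3,1],[0,0,0,0,0,-6,1],[0,0,0,0,0,-9.5,1],[0,0,0,3,0,-12,1],[0,0,0,7,0.5,-12,1],[0,0,0,11,0.7,-12,1],[0,0,0,15,1,-12,1]]}}

```text
time_s: 4.08
tcp_pos: [0.4638, 0.0254, 0.1754]
ee_rot: [[0.045, -0.999, 0.003], [-0.999, -0.045, 0.0], [0.0, -0.003, -1.0]]
wrist_force: [0.7, -0.8, -0.1]
gripper_width: 0.006
gripper_force: 0.0
```

```bash
python3 -c "
from h import *
go([.45,-.312,.12],183.9)
c=capture('top');cv2.imwrite('pics/t4.png',cv2.resize(c['pixels'][195:265,165:395],None,fx=3.4,fy=8,interpolation=cv2.INTER_CUBIC))
s=capture('side');cv2.imwrite('pics/s4.png',cv2.resize(s['pixels'][180:260,215:315],None,fx=8,fy=7,interpolation=cv2.INTER_CUBIC))"
```

```text
4.0833 [0.4638 0.0254 0.1754] [ 0.69 -0.75 -0.12] w 0.006050510036234568 rot [-0.003 -0.    -0.023] shift cm [33.64  2.91  3.64] d 0.34
```

View pics/s4.png

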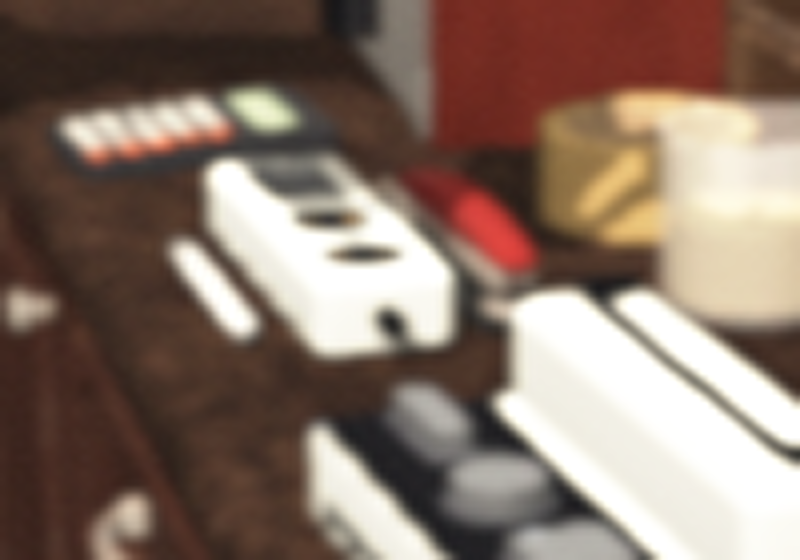

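The rocker at crop (300,175) now lies tipped the other way, and the strip hasn't moved. On to the square key.

{"method": "arm_command", "body": {"deltas": [[0,0,0,4,0.3,0,1],[0,0,0,8,0.7,0,1],[0,0,-0.02,12,1,0,1],[0,0,-0.02,16,1.4,0,1],[0,0,-0.02,20,1.8,0,1],[0,0,-0.02,24,2.1,0,1],[0,0,-0.02,28,2.5,0,1],[0,0,-0.02,31,2.7,0,1]]}}

```text
time_s: 4.85
tcp_pos: [0.4505, -0.286, 0.1745]
ee_rot: [[0.063, -0.998, 0.002], [-0.998, -0.063, 0.001], [-0.001, -0.002, -1.0]]
wrist_force: [1.1, 1.4, 1.3]
gripper_width: 0.004
gripper_force: 0.0
```

{"method": "arm_command", "body": {"deltas": [[0,0,0,1.5,0.2,0,1],[0,0,0,2.6,0.2,1,1],[0,0,0,2.6,0.2,3,1],[0,0,0,2.6,0.2,5,1],[0,0,0,2.6,0.2,5.5,1],[0,0,0,2.6,0.2,5.5,1],[0,0,0,2.6,0.2,5.5,1]]}}

```text
time_s: 5.43
tcp_pos: [0.4518, -0.3095, 0.1202]
ee_rot: [[0.065, -0.998, 0.003], [-0.998, -0.065, 0.0], [0.0, -0.003, -1.0]]
wrist_force: [-0.1, -0.7, 0.2]
gripper_width: 0.004
gripper_force: 0.0
```

```bash
python3 -c "
from h import *
go([.45,-.312,.057],183.9)
s=capture('side');cv2.imwrite('pics/s5.png',cv2.resize(s['pixels'][190:290,225:345],None,fx=6,fy=6,interpolation=cv2.INTER_CUBIC))"
```

```text
5.4333 [ 0.4518 -0.3095  0.1202] [-0.09 -0.67  0.16] w 0.003526596533494299 rot [-0.003 -0.    -0.003] shift cm [0.24 0.21 4.42] d 0.044
```

View pics/s5.png

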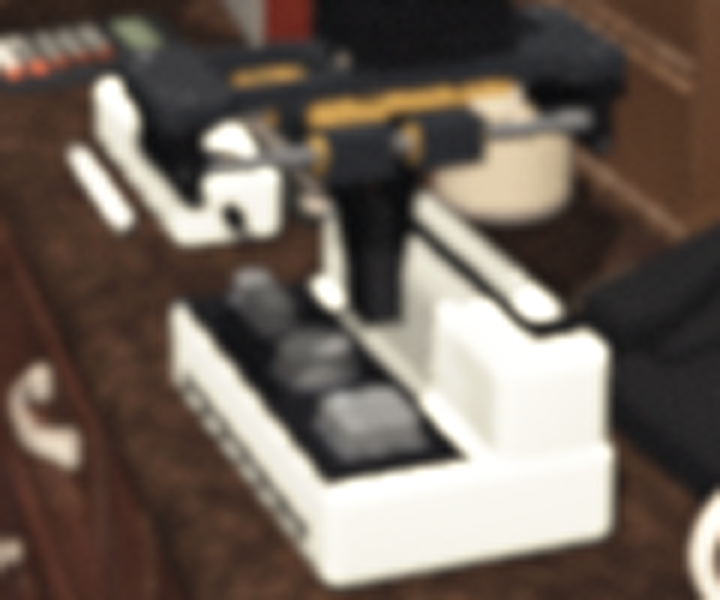

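The fingertips at (375,318) are directly above the square key at (372,415). Pressing now.

{"method": "arm_command", "body": {"deltas": [[0,0,0,0.2,0.1,1.5,1],[0,0,0,0.2,0.1,2.8,1],[0,0,0,0.2,0.1,3.5,1],[0,0,0,0.2,0.1,3.9,1],[0,0,0,0.2,0.1,4.2,1],[0,0,0,0.2,0.1,4.5,1],[0,0,0,0.2,0.1,4.6,1],[0,0,0,0.2,0.1,4.6,1]]}}

```text
time_s: 6.15
tcp_pos: [0.4512, -0.3119, 0.0764]
ee_rot: [[0.065, -0.998, 0.005], [-0.998, -0.065, -0.0], [0.001, -0.005, -1.0]]
wrist_force: [-3.6, 2.9, 9.5]
gripper_width: 0.003
gripper_force: 4.7
```

```bash
python3 -c "
from h import *
go([.45,-.312,.057],183.9)"
```

```text
6.15 [ 0.4512 -0.3119  0.0764] [-3.63  2.94  9.53] w 0.0029957776572505394 rot [-0.005 -0.001 -0.003] shift cm [-0.    0.12  0.04] d 0.001
```

The key has bottomed out at 57 mm with 9.5 N. I'll press slightly harder to be sure, then lift and go over the round key.

{"method": "arm_command", "body": {"deltas": [[0,0,0,0,0,0.2,1],[0,0,0,0,0,0.2,1],[0,0,0,0,0,-1,1],[0,0,0,0,0,-4,1],[0,0,0,-3,0.1,-4,1],[0,0,0,-6.6,0.2,-4,1],[0,0,0,-6.7,0.2,-3,1],[0,0,0,-6.7,0.2,-3,1]]}}

```text
time_s: 6.82
tcp_pos: [0.4442, -0.2437, 0.1043]
ee_rot: [[0.066, -0.998, 0.004], [-0.998, -0.066, 0.001], [-0.0, -0.004, -1.0]]
wrist_force: [-0.0, 0.1, -0.1]
gripper_width: 0.006
gripper_force: 0.0
```

```bash
python3 -c "
from h import *
go([.4452,-.2455,.057],183.9)
s=capture('side');cv2.imwrite('pics/s6.png',cv2.resize(s['pixels'][190:290,225:345],None,fx=6,fy=6,interpolation=cv2.INTER_CUBIC))"
```

```text
6.8167 [ 0.4442 -0.2437  0.1043] [-0.05  0.14 -0.11] w 0.005889145683703428 rot [-0.004  0.    -0.002] shift cm [ 0.18 -0.08  2.83] d 0.028
```

View pics/s6.png

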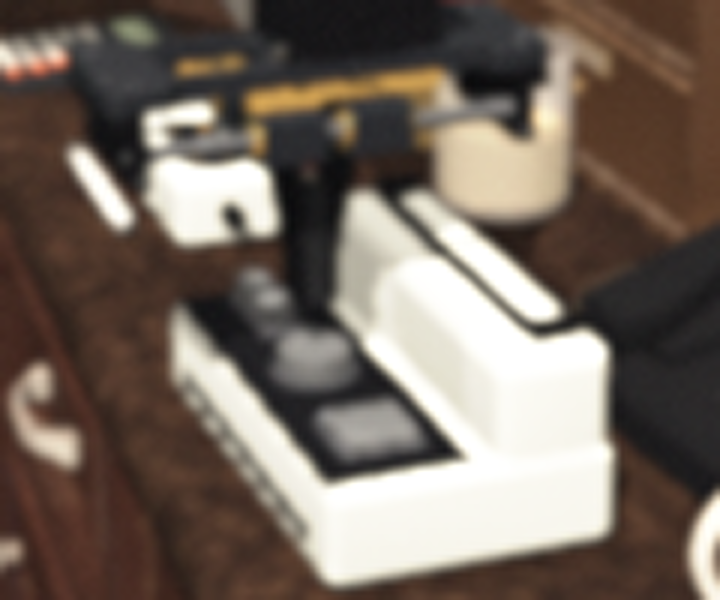

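The square key at (370,425) is visibly down and the round key at (312,350) is under the tips. Pressing it now.

{"method": "arm_command", "body": {"deltas": [[0,0,0,0.1,0,1,1],[0,0,0,0.1,0,1.8,1],[0,0,0,0.1,0,2.3,1],[0,0,0,0.1,0,2.7,1],[0,0,0,0.1,0,3.1,1],[0,0,0,0.1,0,3.3,1],[0,0,0,0.1,0,3.3,1],[0,0,0,0.1,0,3.3,1]]}}

```text
time_s: 7.53
tcp_pos: [0.4445, -0.2469, 0.0758]
ee_rot: [[0.066, -0.998, 0.003], [-0.998, -0.066, -0.001], [0.002, -0.003, -1.0]]
wrist_force: [-8.2, 6.6, 35.1]
gripper_width: 0.006
gripper_force: 17.2
```

```bash
python3 -c "
from h import *
go([.4452,-.2455,.057],183.9)"
```

```text
7.5333 [ 0.4445 -0.2469  0.0758] [-8.22  6.59 35.08] w 0.006455815960381577 rot [-0.003 -0.002 -0.003] shift cm [-0.14 -0.08 -0.02] d 0.002
```

Fully down (35 N at the stop). Lifting clear.

{"method": "arm_command", "body": {"deltas": [[0,0,0,0,0,-0.8,1],[0,0,0,0,0,-2.5,1],[0,0,0,0,0,-5,1],[0,0,0,0,0,-8,1],[0,0,0,0,0,-11,1],[0,0,0,0,0,-12,1],[0,0,0,0,0,-12,1],[0,0,0,0,0,-12,1]]}}

```text
time_s: 8.2
tcp_pos: [0.4438, -0.2462, 0.1908]
ee_rot: [[0.063, -0.998, 0.004], [-0.998, -0.063, 0.001], [-0.001, -0.004, -1.0]]
wrist_force: [-1.1, -0.1, -0.0]
gripper_width: 0.003
gripper_force: 0.0
```

```bash
python3 -c "
from h import *
go([.4452,-.2455,.057],183.9)
s=capture('side');cv2.imwrite('pics/s7.png',cv2.resize(s['pixels'][180:290,225:345],None,fx=6,fy=5,interpolation=cv2.INTER_CUBIC))"
```

```text
8.2 [ 0.4438 -0.2462  0.1908] [-1.07 -0.08 -0.01] w 0.0025699216854840052 rot [-0.004  0.001 -0.005] shift cm [-0.06 -0.1  11.48] d 0.115
```

View pics/s7.png

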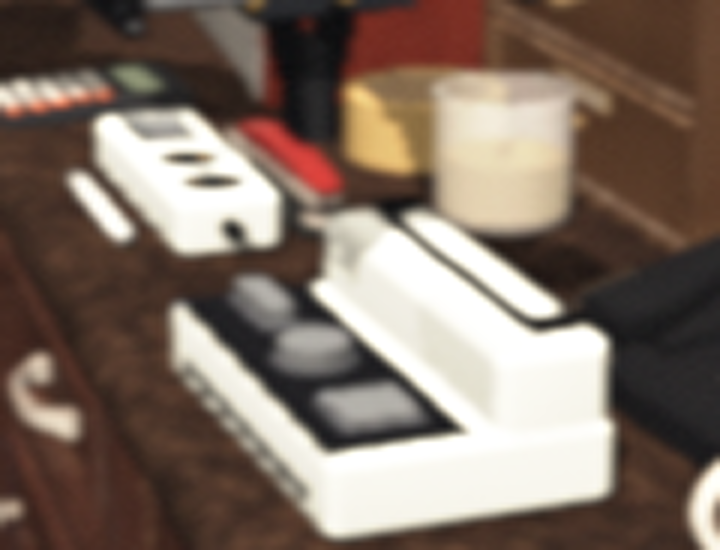

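The square key (370,405) is down, the round (312,350) and bar (262,300) keys are up, and the strip and rocker are in place. The robot is clear of everything.

```bash
python3 -c "
from h import *
print(finish_job())"
```

```text
the job is handed in; nothing more can be done
None
```

I handed the job in at about 8.2 s; no verdict came back. The rocker, square key and round key were pressed to their stops in that order, and the last picture shows the square key down, the round and bar keys up, and the strip in place.

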